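# Send a used deep-well plate down the waste chute

## Task

Push the used white well plate along the steel shelf and in through the yellow flap of the waste chute, until it has slid all the way down into the blue tub, then draw the fingers back out so that the flap falls fully shut. Only push the plate with the fingers, gently and without ramming it: do not lift, carry or tip it up. Leave the two vials on the shelf and everything else on the bench where it stands.

Things in the scene. Friction and masses are not known exactly. Their poses are not given: they have to be found in the camera images.
- chute: Fixed white sheet-metal waste chute, 720 mm long. Origin on the bench under the middle of its mouth; x = level feed direction, y left of it, z up. A level, smooth steel loading shelf, 120 mm high, runs from x = -323 to +42 mm, 263 mm wide between rims 13 mm high, open at the rear. White panels 204 mm high stand beside the mouth out to y = +-134 mm.
- mouth (a point): Middle of the mouth's threshold, on the shelf, at chute x = 0; axes as the chute's. Mouth 101 mm wide, 68 mm high, under a white header 4 mm thick whose top is 84 mm above the shelf; behind it a clear housing, 87 mm above the shelf. Guides 28 mm high narrow from 167 mm apart at x = -80 mm to 102 mm at the mouth. Fingers can reach in under the header with the hand leaning back 20 to 45 degrees.
- slide_top (a point): Middle of the edge where, 42 mm inside the mouth, the shelf bends down: at 18 degrees for 35 mm, then a steel slide at 42 degrees into the tub. Slippery: a plate goes down by itself once its middle is some 40 mm past this point; short of that it may stick and prop the flap open.
- tub (a point): Middle of the floor of the fixed blue tub below the slide, under a clear cover: inside 284 mm long (chute x = 104 to 388 mm), 150 mm wide, walls 72 mm high, floor 5 mm above the bench.
- flap (a joint): Yellow flap, 98 mm wide, 60 mm long, 3 mm thick, 20 g, hung from a pin 64 mm above the shelf just inside the mouth (chute x = 4 mm; closed, its front face is at x = 8.5 mm and its lower edge 4 mm above the shelf). 0 = hanging shut; grows to 1.4 rad as its lower edge swings inwards (chute +x) and up; it cannot swing outwards. It yields to under 1 N, and falls shut by its own weight unless something props it.
- flap_edge (a point): Middle of the flap's lower edge; moves with the flap.
- plate: Used white deep-well plate with a grid of square wells, some stained brown: 127 mm long (its x), 85 mm wide (its y), 31 mm high, about 0.16 kg, loose on the shelf of the chute and turned up to 17 degrees away from the feed direction. Origin at the middle of its underside, z up. It fits the mouth only lengthwise, with 8 mm to spare on each side.
- vial_amber: Amber glass vial with black cap, 27 mm across, 58 mm high, standing in one rear corner of the shelf. Origin under its middle. Leave alone.
- vial_green: Green glass vial with white cap, 27 mm across, 58 mm high, standing in the other rear corner of the shelf. Origin under its middle. Leave alone.
- amber_bottle: Amber bottle with blue cap, 76 mm across, 160 mm high, on the bench. Origin under its middle. Leave alone.
- tip_box: Blue box with clear lid, 122 x 85 x 72 mm, on the bench. Origin under its middle. Leave alone.
- beaker: White beaker, 72 mm across, 90 mm high, on the bench. Origin under its middle. Leave alone.
- column: Steel chromatography column lying on the bench, 154 mm long, 18 mm thick. Origin under its middle. Leave alone.
Mind the look-alikes: they are no part of the job. Of the things shaped like the plate, the white one is meant.

How it is judged:
By the outcome, as a careful person would: the job done as asked, in the order asked, and still so for the second after the job is handed in, with the robot touching nothing.
It also fails if it takes over 72 s, if anything falls off the work surface, if the arm or the gripper's body presses on something with over 40 N, if the wrist force passes 120 N, or if a joint passes its speed limit or range.

## Robot

A 7-joint arm with a two-finger parallel gripper is mounted at the origin on the work surface. World frame = base frame: x ahead of the robot, y to its left, z up, the work surface at z = 0. Lengths are in m, angles in rad, forces in N, time in s.
With the tool pointing down it reaches from about 0.4 to 0.85 m from the base axis. Payload 10.4 kg.
Tool frame: the origin (TCP) lies at the very end of the fingers, on their centre line; the grasp point (between the pads) lies 19 mm behind it; z points along the fingers, y is the direction in which the jaws open and shut (so a half turn about z gives the same grasp; the last joint's range is limited). The gripper opens to 85 mm and grips with 20 to 120 N. Pads are 22 mm wide; open, the fingers measure 114 mm over their backs; the gripper's body (76 mm by 85 mm) begins 54 mm behind the grasp point. The pads swing forward as they close: fully open they stand 13 mm farther back than shut.
Start: joints at [1.18, 0.332, -0.065, 1.46, 0.022, 1.35, -0.088], TCP at [0.225, -0.583, 0.231] pointing down, gripper open.
Joint ranges: [-2.6, 2.6], [-0.5, 2.12], [-1.47, 1.34], [0.16, 2.42], [-1.27, 4.41], [0.06, 2.06], [-2.6, 2.6]. Speed limits (rad/s): [2.22, 2.22, 2.79, 2.79, 3.14, 3.14, 3.14].

## Interface

Orientations are given as a rotation vector (axis times angle).
In Python, from rig import manip gives the robot as it stands. Calls block until the motion is done:
- manip.movep(position, orientation): joint-space move of the TCP to a pose.
- manip.line_to(position, rot=None, feed=0.15, stop_force=None): straight line of the TCP; rot=None keeps the orientation; feed is the mean speed in m/s. With stop_force (N) it stops when the force on the tool has changed by that much, and returns True; else False.
- manip.movej(angles): joint-space move.
- manip.gripper_to(opening, newtons=None): opening from 0.0 (shut) to 1.0 (fully open); newtons is the grip in N (None keeps the last); returns when the fingers have stopped.
- manip.wait(seconds).
- manip.ik(position, orientation): joint angles nearest the present ones, or None.
- manip.get_state(): the state.
- manip.get_image(name): name is "scene" or "top" or "wrist"; returns a dict with "color" (400x640x3 uint8, blue, green, red), "K" (3x3 intrinsics, pixels), "dist_coeffs" ([k1, k2, p1, p2, k3] as OpenCV has them; the pictures are not rectified), "rvec" (rotation vector, rad) and "tvec" (3), from world to camera coordinates, as OpenCV has them; the wrist camera has in their place "T_tool_cam" (4x4, takes a point from camera to tool coordinates, whose origin is the TCP and whose axes are the flange's). Camera axes: x right, y down, z forward; pixel columns grow to the right and rows downward; lengths in m; the calibration is good to about 2 mm. A picture is of the moment at which its call begins: read the wrist's pose just before it. There is no depth.
A pose or a line that the arm cannot do raises manip.PlanningError and nothing moves.
- manip.sign_off(): hands the job in, once; it reports no verdict.
The state is a dict: "t": time; "joints": joint angles; "joint_vel": joint speeds; "tau": joint torques, N m; "tcp_pos": TCP position; "eef_rot": TCP orientation; "wrist_force": force on the tool from outside, world axes, zero at the start; "torque": the same for the moment, N m; "finger_gap": opening from 0.0 (shut) to 1.0 (fully open).
Only numpy, scipy, OpenCV 4.12 (cv2) and the standard library are available. Lean on these libraries where they do the work, as an engineer would, in place of code of your own. Each camera call takes 0.05 s, during which the arm holds its last target. There are 200 camera calls.

## Working session

There is one attempt and no reset: what is moved stays moved. The work goes in short steps, each a Python script; the robot and the scene stay as the last script left them, time stands still between calls to the robot, and variables do not carry over. Pictures are saved under pics/ and viewed, about 8 in all and at most 12, crops included, and the job is handed in when it is done.

```bash
mkdir -p pics; ls; python3 - <<'E'
from rig import manip
import cv2,numpy as np
for n in ["scene","top"]:
    d=manip.get_image(n); cv2.imwrite(f"pics/{n}0.png",d["color"])
    np.savez(f"pics/{n}0.npz",**{k:d[k] for k in d})
    R=cv2.Rodrigues(np.array(d["rvec"]))[0]; print(n,-R.T@np.array(d["tvec"]).ravel(), R[2],d["K"][0])
s=manip.get_state(); print(s["t"],s["tcp_pos"],s["eef_rot"],s["wrist_force"])
print(manip.get_image("wrist")["T_tool_cam"])
E
```

```text
pics
scene [1.20827763 0.21446086 0.98610919] [-0.59460828 -0.16982853 -0.78587484] [378.21273051   0.         312.58928436]
top [0.45863382 0.0165976  1.21549041] [ 0.06029598 -0.003911   -0.99817288] [366.44484018   0.         317.25072865]
0.1 [ 0.22460186 -0.58287919  0.23059047] [-3.08736424e+00 -5.74258871e-01  4.53731004e-04] [ 0.01828371  0.31758907 -0.99877504]
[[-4.89800907e-04 -9.59375758e-01 -2.82131023e-01  7.09947602e-02]
 [ 9.99999849e-01 -3.99850379e-04 -3.76399843e-04  8.18471613e-04]
 [ 2.48298688e-04 -2.82131165e-01  9.59375810e-01 -1.43587444e-01]
 [ 0.00000000e+00  0.00000000e+00  0.00000000e+00  1.00000000e+00]]
```

View pics/scene0.png

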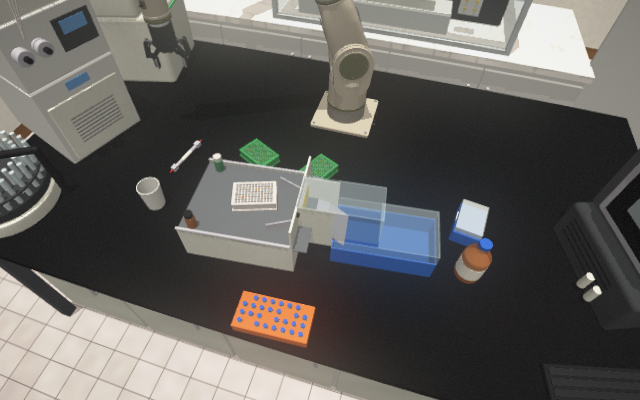

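View pics/top0.png

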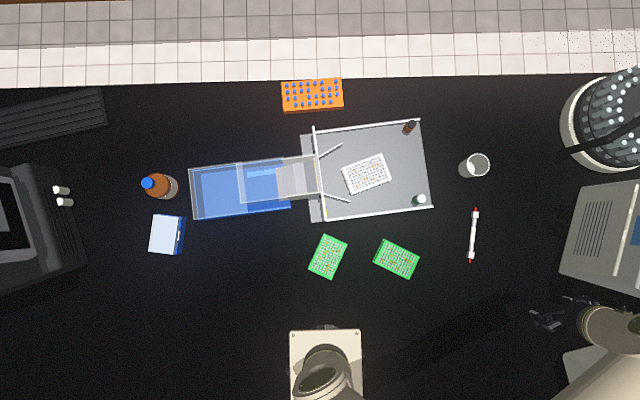

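The candidates are the white plate at top (367,174) / scene (255,195), the green plates at top (328,257) and (396,259), and the orange rack at top (312,95). I choose the white one, which lies on the shelf. The vials are at top (409,127) and (421,200). The chute feeds towards image left, roughly world +y.

```bash
cat > h.py <<'E'
import cv2,numpy as np
def ray(d,px,z):
    px=np.array(px,float).reshape(-1,1,2)
    u=cv2.undistortPoints(px,np.array(d["K"]),np.array(d["dist_coeffs"])).reshape(-1,2)
    R=cv2.Rodrigues(np.array(d["rvec"]))[0]; c=-R.T@np.array(d["tvec"]).ravel()
    v=np.c_[u,np.ones(len(u))]@R
    return c+v*((z-c[2])/v[:,2])[:,None]
E
python3 - <<'E'
import cv2,numpy as np
from h import ray
d=np.load("pics/top0.npz"); im=d["color"]
c=im[110:230,290:440]; big=cv2.resize(c,None,fx=5,fy=5,interpolation=cv2.INTER_CUBIC)
cv2.imwrite("pics/crop1.png",big)
g=im.min(axis=2); 
m=np.zeros_like(g); m[140:205,336:400]=(g[140:205,336:400]>165)*255
m=cv2.morphologyEx(m,cv2.MORPH_CLOSE,np.ones((5,5)))
cs,_=cv2.findContours(m,0,2); k=max(cs,key=cv2.contourArea)
r=cv2.minAreaRect(k); b=cv2.boxPoints(r); print(r); 
P=ray(d,b,.151); print(P); print([np.linalg.norm(P[i]-P[i-1]) for i in range(4)],P.mean(0))
E
```

```text
((367.5, 172.0), (64.0, 63.0), 90.0)
[[ 0.7017549  -0.04754712  0.151     ]
 [ 0.6969595  -0.23300445  0.151     ]
 [ 0.50843037 -0.2253189   0.151     ]
 [ 0.51334374 -0.04188276  0.151     ]]
[np.float64(0.18849628933518847), np.float64(0.18551931527194654), np.float64(0.1886857204981427), np.float64(0.18350192908881277)] [ 0.60512213 -0.13693831  0.151     ]
```

View pics/crop1.png

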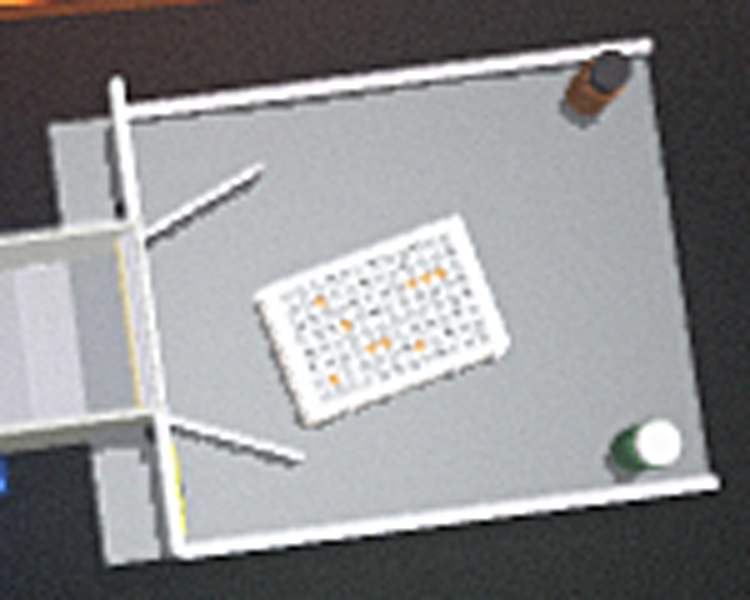

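```bash
python3 - <<'E'
import cv2,numpy as np
from h import ray
d=np.load("pics/top0.npz")
f=lambda p,z: ray(d,[((x+.5)/5-.5+290,(y+.5)/5-.5+110) for x,y in p],z)[:,:2]
rim=f([(650,46),(717,483)],.133); pan=f([(117,82),(178,553)],.204); gd=f([(260,168),(300,458)],.148)
gm=f([(148,240),(165,417)],.148); shr=f([(650,60),(706,476)],.12)
pl=f([(458,217),(508,347),(310,422),(258,297)],.151)
for n,a in dict(rim=rim,pan=pan,gd=gd,gm=gm,shr=shr).items(): print(n,a.round(4).tolist(),np.linalg.norm(a[0]-a[1]).round(4),a.mean(0).round(4))
print("plate",pl.round(4).tolist(),[np.linalg.norm(pl[i]-pl[i-1]).round(4) for i in range(4)],pl.mean(0))
for a,b in((pan,rim),(pan,gd),(gm,gd)):
  v=a.mean(0)-b.mean(0); print(np.linalg.norm(v),np.degrees(np.arctan2(v[1],v[0])))
for a in (rim,pan,gd): v=a[0]-a[1]; print("across",np.degrees(np.arctan2(v[1],v[0])))
v=pl[3]+pl[2]-pl[0]-pl[1];print("plate yaw",np.degrees(np.arctan2(v[1],v[0])))
s=np.load("pics/scene0.npz"); im=s["color"]
cv2.imwrite("pics/crop2.png",cv2.resize(im[140:280,170:330],None,fx=4.9,fy=4.2857*1.0,interpolation=cv2.INTER_CUBIC))
cv2.imwrite("pics/crop2.png",cv2.resize(im[145:275,170:350],None,fx=4.4,fy=4.4,interpolation=cv2.INTER_CUBIC))
E
```

```text
rim [[0.7639, -0.3019], [0.5, -0.33]] 0.2654 [ 0.632 -0.316]
pan [[0.731, 0.0189], [0.4667, -0.0079]] 0.2657 [0.5989 0.0055]
gd [[0.6925, -0.0639], [0.5206, -0.082]] 0.1728 [ 0.6065 -0.073 ]
gm [[0.6514, 0.0032], [0.5467, -0.0039]] 0.1049 [ 5.99e-01 -3.00e-04]
shr [[0.7589, -0.3053], [0.5049, -0.3278]] 0.255 [ 0.6319 -0.3166]
plate [[0.6597, -0.1791], [0.5822, -0.2055], [0.5413, -0.0882], [0.6155, -0.0602]] [np.float64(0.1269), np.float64(0.0819), np.float64(0.1242), np.float64(0.0793)] [ 0.59965456 -0.13323383]
0.32316228309010947 95.87932112252201
0.07884141458416304 95.5755154074065
0.07304075211804337 95.88945934359826
across 6.078982468010391
across 5.774148800245584
across 5.993595717352324
plate yaw 109.81692397039231
```

```bash
cat >> h.py <<'E'
from scipy.spatial.transform import Rotation as Ro
A=np.radians(95.9); U=np.array([np.cos(A),np.sin(A),0]); N=np.array([-U[1],U[0],0]); M=np.array([.599,.0055,.12])
def W(x,y,z): return M+x*U+y*N+np.array([0,0,z])
def O(lean,yaw=0,s=1):
    r=Ro.from_rotvec([0,0,yaw]); u=r.apply(U); n=r.apply(N)*s; a=np.radians(lean)
    z=u*np.sin(a)+np.array([0,0,-np.cos(a)])
    return Ro.from_matrix(np.c_[np.cross(n,z),n,z]).as_rotvec()
def C(p): v=np.array(p)-M; return np.array([v@U,v@N,v[2]])
E
python3 - <<'E'
from rig import manip
from h import *
for s in (1,-1):
  for lean in (45,40,30):
    for p in ((-.245,.01,.2),(-.245,.01,.011),(-.1,0,.011),(.03,0,.011)):
      q=manip.ik(W(*p),O(lean,0,s)); print(s,lean,p,None if q is None else np.round(q,2))
E
```

```text
1 45 (-0.245, 0.01, 0.2) [ 0.6   0.76 -0.02  0.85 -0.63  2.   -2.59]
1 45 (-0.245, 0.01, 0.011) [ 0.59  0.86 -0.01  1.07 -0.58  1.74 -2.39]
1 45 (-0.1, 0, 0.011) [ 0.49  0.69 -0.1   1.37 -0.61  1.53 -2.47]
1 45 (0.03, 0, 0.011) [ 0.39  0.57 -0.19  1.57 -0.65  1.36 -2.56]
1 40 (-0.245, 0.01, 0.2) [ 0.51  0.71  0.12  0.89 -0.64  1.97 -2.55]
1 40 (-0.245, 0.01, 0.011) [ 0.58  0.81 -0.02  1.12 -0.52  1.67 -2.41]
1 40 (-0.1, 0, 0.011) [ 0.47  0.64 -0.11  1.4  -0.55  1.48 -2.51]
1 40 (0.03, 0, 0.011) [-0.45  0.73  0.95  1.63 -1.12  1.65 -2.27]
1 30 (-0.245, 0.01, 0.2) [ 0.52  0.62 -0.    0.96 -0.44  1.85 -2.59]
1 30 (-0.245, 0.01, 0.011) [ 0.54  0.71 -0.04  1.21 -0.4   1.54 -2.45]
1 30 (-0.1, 0, 0.011) [ 0.43  0.56 -0.14  1.45 -0.41  1.37 -2.6 ]
1 30 (0.03, 0, 0.011) [-0.65  0.77  1.16  1.66 -1.11  1.61 -2.3 ]
-1 45 (-0.245, 0.01, 0.2) [ 0.81  0.8  -0.5   0.83 -0.36  1.95  0.41]
-1 45 (-0.245, 0.01, 0.011) [ 0.84  0.91 -0.48  1.05 -0.28  1.68  0.58]
-1 45 (-0.1, 0, 0.011) [ 0.83  0.78 -0.64  1.35 -0.28  1.45  0.46]
-1 45 (0.03, 0, 0.011) [ 0.78  0.69 -0.73  1.54 -0.34  1.27  0.36]
-1 40 (-0.245, 0.01, 0.2) [ 0.8   0.76 -0.51  0.86 -0.29  1.91  0.41]
-1 40 (-0.245, 0.01, 0.011) [ 0.83  0.86 -0.49  1.1  -0.23  1.62  0.56]
-1 40 (-0.1, 0, 0.011) [ 0.82  0.74 -0.65  1.38 -0.23  1.41  0.42]
-1 40 (0.03, 0, 0.011) [ 0.74  0.64 -0.72  1.56 -0.3   1.24  0.32]
-1 30 (-0.245, 0.01, 0.2) [ 0.78  0.67 -0.53  0.93 -0.16  1.83  0.4 ]
-1 30 (-0.245, 0.01, 0.011) [ 0.81  0.76 -0.5   1.19 -0.12  1.51  0.51]
-1 30 (-0.1, 0, 0.011) [ 0.79  0.66 -0.67  1.43 -0.11  1.34  0.34]
-1 30 (0.03, 0, 0.011) [ 0.66  0.55 -0.68  1.58 -0.2   1.2   0.22]
```

```bash
cat >> h.py <<'E'
def snap(m,n,name,box,f):
    d=m.get_image(n); x0,x1,y0,y1=box
    cv2.imwrite(f"pics/{name}.png",cv2.resize(d["color"][y0:y1,x0:x1],None,fx=f,fy=f,interpolation=cv2.INTER_CUBIC))
    np.savez(f"pics/{name}.npz",**d); return d
def st(m):
    s=m.get_state(); print(round(s["t"],2),C(s["tcp_pos"]).round(4),np.round(s["wrist_force"],2),round(s["finger_gap"],3))
E
python3 - <<'E'
from rig import manip
from h import *
r=O(45,0,-1)
p=manip.get_state()["tcp_pos"]; manip.line_to([p[0],p[1],.33],feed=.2)
manip.movep(W(-.245,.012,.2),r); manip.gripper_to(.5); st(manip)
manip.line_to(W(-.245,.012,.04),feed=.15); st(manip)
print(manip.line_to(W(-.245,.012,.012),feed=.05,stop_force=4)); st(manip)
snap(manip,"scene","s1",(160,340,140,270),4.4)
E
```

```text
3.13 [-0.245  0.012  0.2  ] [-0.04 -0.08 -0.47] 0.499
4.35 [-0.2452  0.0115  0.0412] [ 0.86 -0.38 -0.45] 0.502
False
5.06 [-0.245   0.0119  0.0121] [ 0.08 -0.38 -0.25] 0.499
```

View pics/s1.png

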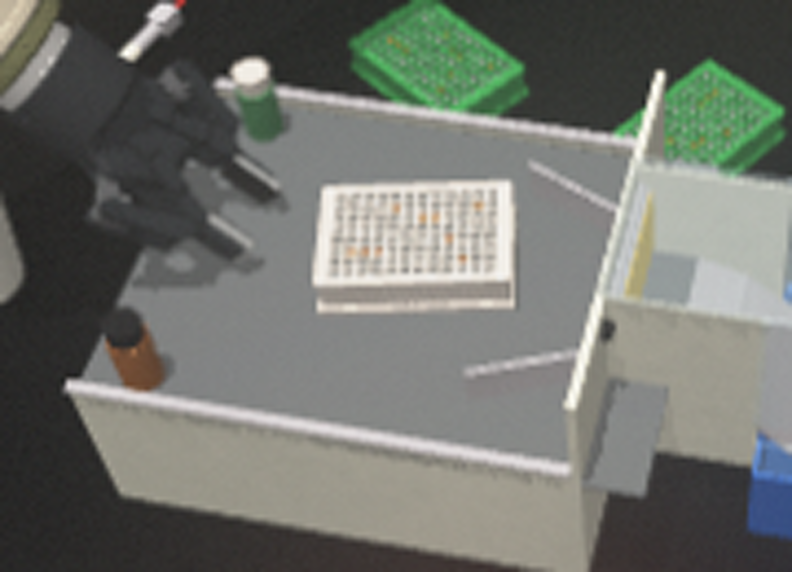

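The fingers stand clear behind the plate, with both vials free. Next, squaring it with a short straight push.

```bash
python3 - <<'E'
from rig import manip
from h import *
print(manip.line_to(W(-.18,.012,.012),feed=.04,stop_force=15)); st(manip)
snap(manip,"top","t1",(290,440,110,230),5)
E
```

```text
False
6.88 [-0.1801  0.012   0.012 ] [ 0.74 -0.29  1.61] 0.502
```

View pics/t1.png

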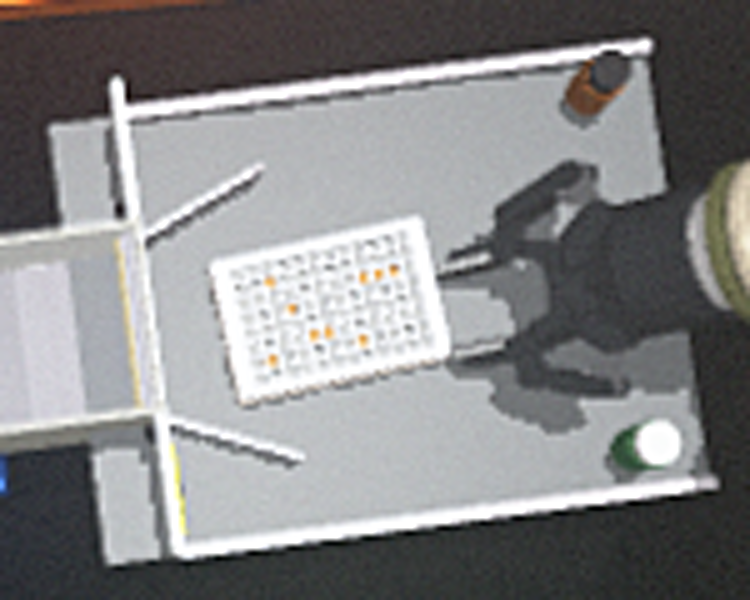

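```bash
cat >> h.py <<'E'
def plate(d,p,z=.151):
    P=np.array([C(q) for q in ray(d,[((x+.5)/5-.5+290,(y+.5)/5-.5+110) for x,y in p],z)])
    v=P[3]+P[2]-P[0]-P[1]; print(P[:,:2].round(3).tolist(),"ctr",P.mean(0)[:2].round(4),"yaw",np.degrees(np.arctan2(v[1],v[0])).round(1))
E
python3 - <<'E'
from h import *
d=np.load("pics/t1.npz")
plate(d,[(418,217),(448,353),(243,402),(213,263)])
for p in ([462,264],[485,350]): print(C(ray(d,[((p[0]+.5)/5-.5+290,(p[1]+.5)/5-.5+110)],.14)[0]))
E
```

```text
[[-0.167, -0.044], [-0.173, 0.037], [-0.05, 0.05], [-0.044, -0.033]] ctr [-0.1082  0.0026] yaw 5.7
[-0.19047899 -0.01508535  0.02      ]
[-0.1967748   0.03738962  0.02      ]
```

```bash
python3 - <<'E'
from rig import manip
from h import *
manip.line_to(W(-.19,.012,.012),feed=.05)
manip.line_to(W(-.19,.0,.012),feed=.05)
print(manip.line_to(W(-.15,.0,.012),feed=.04,stop_force=15)); st(manip)
snap(manip,"top","t2",(290,440,110,230),5)
E
```

```text
False
8.82 [-0.1502  0.      0.012 ] [-0.4  -0.01 -0.16] 0.5
```

View pics/t2.png

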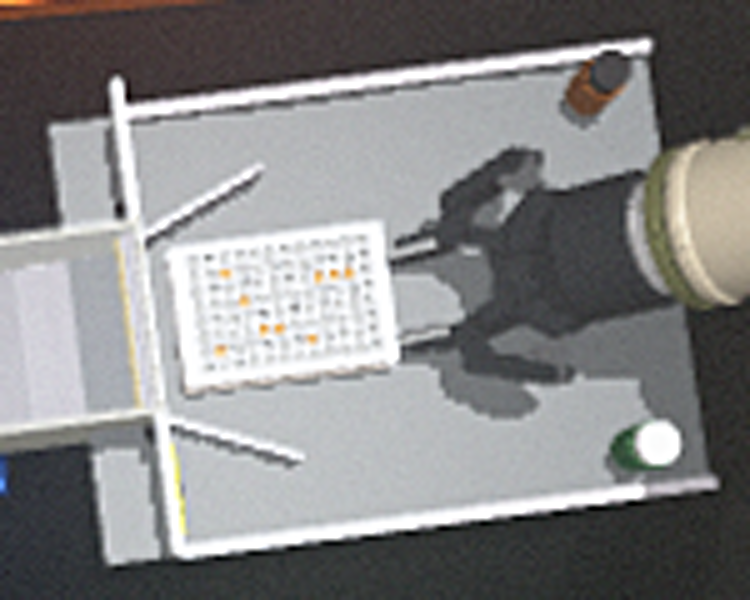

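```bash
python3 - <<'E'
from h import *
d=np.load("pics/t2.npz")
plate(d,[(383,222),(398,362),(188,392),(170,248)])
E
```

```text
[[-0.146, -0.044], [-0.143, 0.039], [-0.019, 0.04], [-0.02, -0.045]] ctr [-0.0819 -0.0025] yaw 0.2
```

Square and centred within 3 mm. I'll push on through the flap, watching force.

```bash
python3 - <<'E'
from rig import manip
from h import *
print(manip.line_to(W(-.08,.002,.012),feed=.05,stop_force=12)); st(manip)
print(manip.line_to(W(-.02,.002,.012),feed=.05,stop_force=12)); st(manip)
snap(manip,"scene","s2",(190,370,140,270),4.4)
E
```

```text
False
10.43 [-0.0802  0.002   0.012 ] [ 0.85 -0.11 -0.6 ] 0.498
False
11.78 [-0.0203  0.002   0.0119] [-0.08 -0.23  1.1 ] 0.497
```

View pics/s2.png

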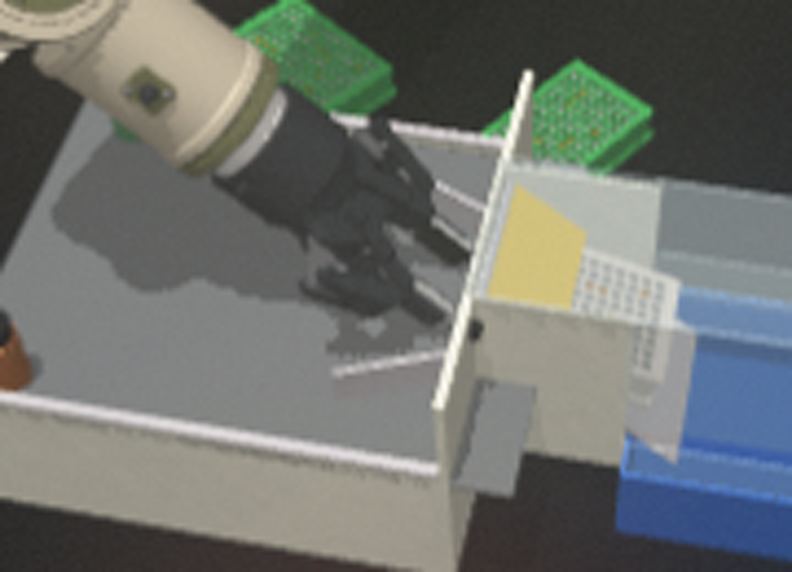

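The plate is going in straight and the flap is riding on it. I'll back off, narrow the fingers so they clear the mouth sides, then finish the push.

```bash
python3 - <<'E'
from rig import manip
from h import *
manip.line_to(W(-.05,.002,.014),feed=.1); manip.gripper_to(.1,20); manip.line_to(W(-.05,0,.014)); st(manip)
for x in (-.015,0.0,.012):
    print(manip.line_to(W(x,0,.014),feed=.04,stop_force=8)); st(manip)
snap(manip,"scene","s3",(220,400,140,270),4.4)
E
```

```text
12.95 [-0.0499 -0.0001  0.014 ] [ 0.22 -0.17 -0.59] 0.099
False
13.97 [-0.0154 -0.      0.0139] [-0.62  0.29  0.57] 0.102
False
14.5 [0.0002 0.     0.014 ] [0.71 0.29 0.15] 0.1
False
14.95 [0.0123 0.0001 0.014 ] [-0.21 -0.14 -0.93] 0.098
```

View pics/s3.png

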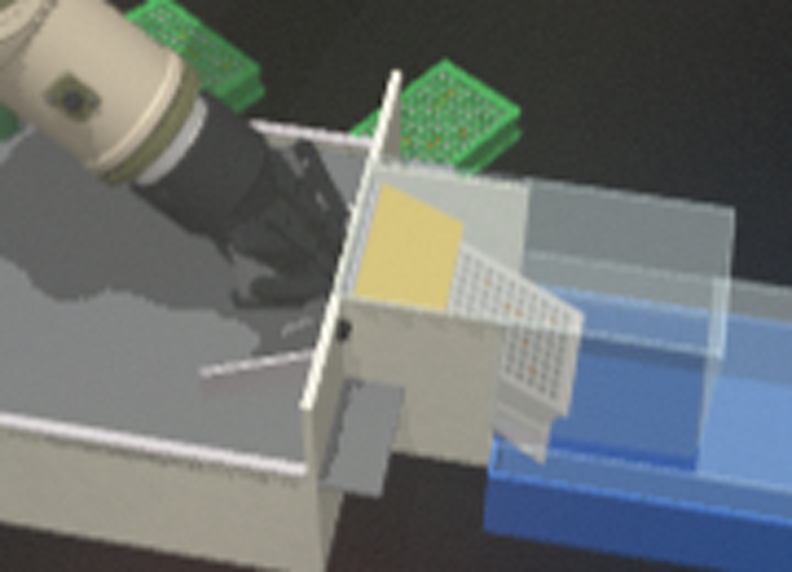

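```bash
python3 - <<'E'
from rig import manip
from h import *
for x in (.018,.023,.028):
    print(manip.line_to(W(x,0,.014),feed=.03,stop_force=6)); st(manip)
snap(manip,"scene","s4",(260,440,140,270),4.4)
E
```

```text
False
15.35 [0.0183 0.     0.0141] [0.92 0.28 0.33] 0.096
False
15.67 [0.0233 0.     0.0141] [-0.8  -0.5  -0.29] 0.101
False
15.98 [0.0283 0.     0.0141] [ 0.96 -0.96  0.18] 0.097
```

View pics/s4.png

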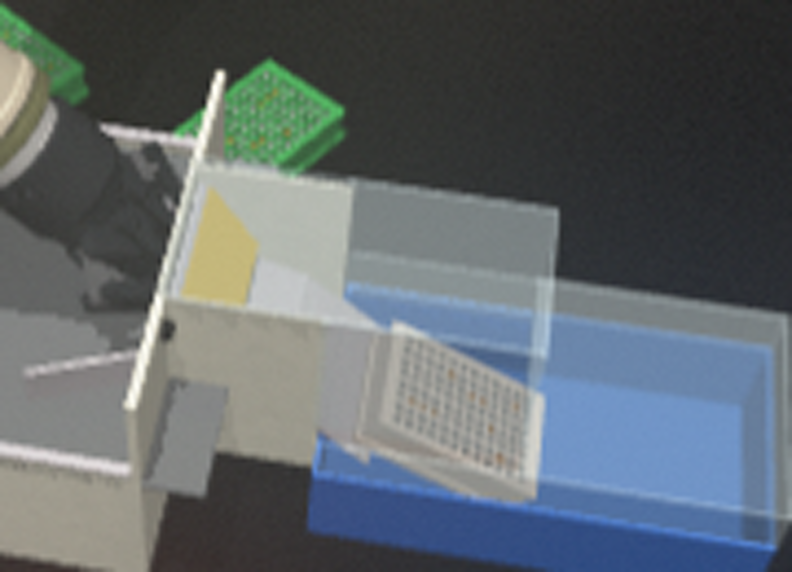

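The plate is sliding down into the tub, so I'll withdraw and check again.

```bash
python3 - <<'E'
from rig import manip
from h import *
manip.line_to(W(-.06,0,.014),feed=.08); manip.line_to(W(-.16,0,.06),feed=.15); manip.line_to(W(-.2,0,.22),feed=.2); manip.wait(1.5); st(manip)
a=snap(manip,"scene","s5",(180,440,110,290),3)
b=manip.get_image("top"); cv2.imwrite("pics/t5.png",cv2.resize(b["color"][60:290,130:510],None,fx=2.1,fy=2.1))
E
```

```text
20.64 [-0.2   0.    0.22] [-1.03 -0.03 -1.26] 0.103
```

View pics/s5.png

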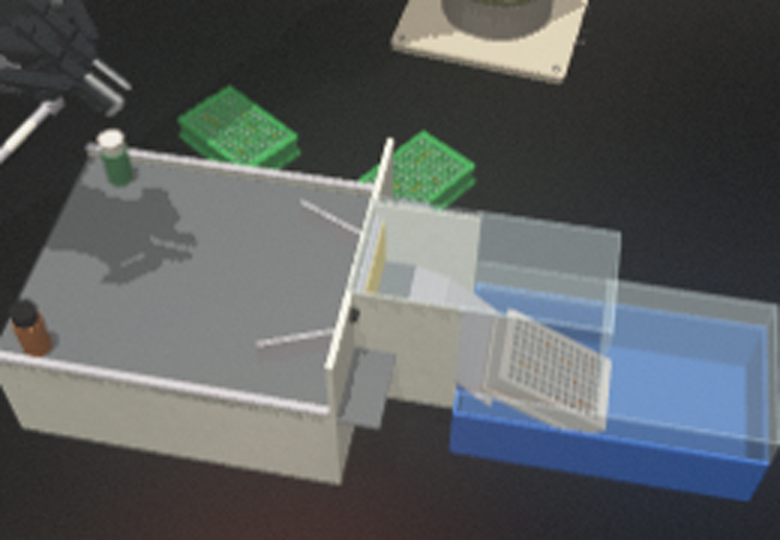

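View pics/t5.png

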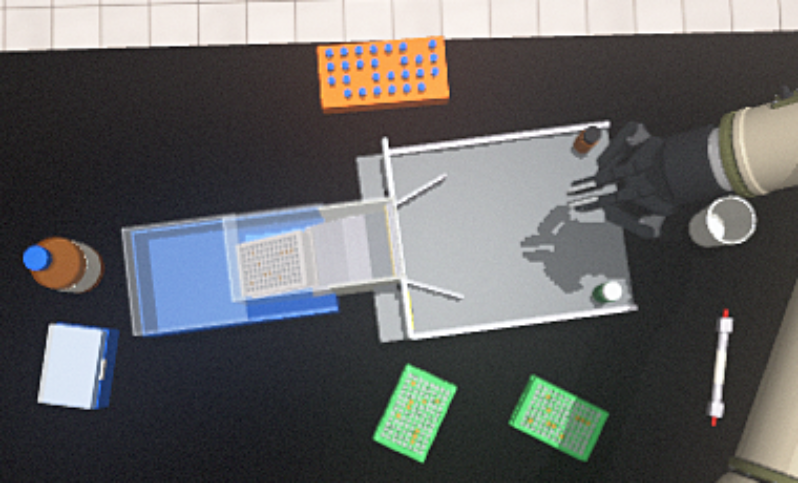

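```bash
python3 - <<'E'
from rig import manip
from h import *
a=np.load("pics/s5.npz"); b=manip.get_image("top"); a2=manip.get_image("scene")
print("diff scene", np.abs(a2["color"][200:270,330:390].astype(int)-a["color"][200:270,330:390]).mean())
s=np.array([(510,310),(610,360),(605,428),(497,390)],float)/3+[180,110]
t=np.array([(308,292),(241,300),(237,242),(303,232)],float)/2.1+[130,60]
def ray0(d,p):
    o=ray(d,p,1.0) ; e=ray(d,p,0.0); return e,(o-e)
e1,v1=ray0(a,s); e2,v2=ray0(b,t); P=[]
for i in range(4):
    k=np.linalg.lstsq(np.c_[v1[i],-v2[i]],e2[i]-e1[i],rcond=None)[0]
    p=e1[i]+k[0]*v1[i]; q=e2[i]+k[1]*v2[i]; P.append((p+q)/2); print(C(P[-1]).round(3),"z",P[-1][2].round(3),"miss",np.linalg.norm(p-q).round(3))
print([np.linalg.norm(P[i]-P[i-1]).round(3) for i in range(4)])
E
```

```text
diff scene 1.0158730158730158
[ 0.139  0.047 -0.046] z 0.074 miss 0.001
[ 0.248  0.042 -0.097] z 0.023 miss 0.001
[ 0.245 -0.047 -0.085] z 0.035 miss 0.006
[ 0.138 -0.044 -0.053] z 0.067 miss 0.004
[np.float64(0.091), np.float64(0.12), np.float64(0.09), np.float64(0.112)]
```

```bash
python3 - <<'E'
from rig import manip
from h import *
def prof(d,n):
    h=cv2.cvtColor(d["color"],cv2.COLOR_BGR2HSV); m=cv2.inRange(h,(18,70,70),(35,255,255))
    b=m[165:210,295:320] if n=="scene" else m[150:195,305:325]
    ys,xs=np.nonzero(b); return len(xs),xs.mean().round(2),ys.mean().round(2)
old=np.load("pics/s5.npz")["color"].astype(float)
manip.wait(4)
for n in("scene","top"):
    d=manip.get_image(n); o=np.load(f"pics/{n}0.npz"); print(n,"yellow start/now",prof(o,n),prof(d,n))
    if n=="scene":
        r=(slice(205,270),slice(330,395)); f=lambda i:np.float32(cv2.cvtColor(i.astype(np.uint8),cv2.COLOR_BGR2GRAY))[r]
        print("plate shift px",cv2.phaseCorrelate(f(old),f(d["color"])))
    else:
        df=np.abs(d["color"].astype(int)-o["color"]).max(2)>40
        for k,(x,y) in dict(amber=(409,127),green=(421,200),bottle=(158,186),tip=(166,234),beaker=(473,165),col=(473,235),gp1=(328,257),gp2=(396,259),rack=(312,95)).items(): print(k,df[y-12:y+12,x-12:x+12].sum(),end="; ")
st(manip)
d=manip.get_image("scene"); im=d["color"][155:275,270:420]
cv2.imwrite("pics/f.png",cv2.resize(im,None,fx=5,fy=5,interpolation=cv2.INTER_CUBIC))
E
```

```text
scene yellow start/now (60, np.float64(10.48), np.float64(31.63)) (60, np.float64(10.4), np.float64(32.08))
plate shift px ((0.022606927301467294, -0.016281552442499958), 0.9950872078353976)
top yellow start/now (5, np.float64(10.0), np.float64(22.2)) (9, np.float64(10.0), np.float64(22.33))
amber 51; green 118; bottle 0; tip 0; beaker 6; col 0; gp1 0; gp2 148; rack 0; 24.94 [-0.2   0.    0.22] [ 0.04  0.78 -0.09] 0.096
```

View pics/f.png

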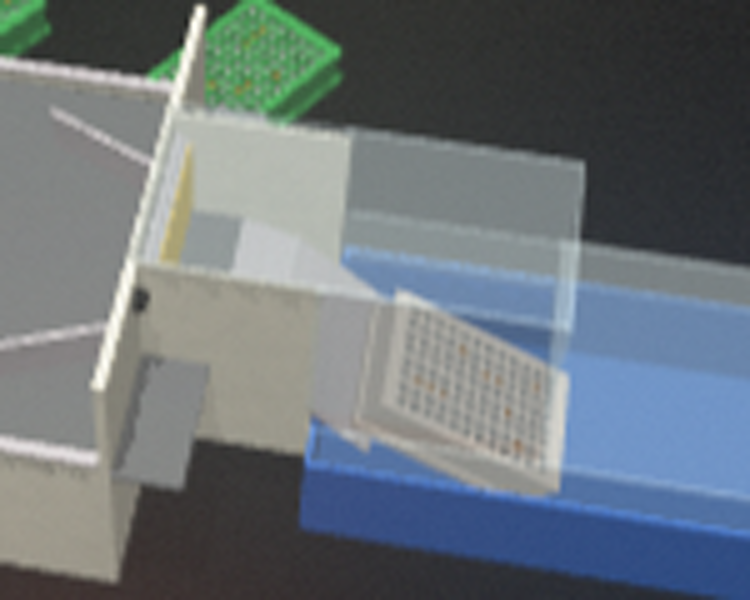

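```bash
python3 -c "
from rig import manip
manip.sign_off()"
```

```text
the job is handed in; nothing more can be done
```

The white plate is in the blue tub and the flap has fallen shut. I handed the job in at about 25 s of the 72 s. I squared the plate with the fingers half open, pushed it along the shelf through the flap with the fingers narrowed, and then drew them back out.

**Plate:** it lies wholly within the tub, but not flat. Its front edge is on the floor and its rear leans on the foot of the slide, at about 20 degrees. It did not move over a further 4 s. By calibration its rear came out about 20 mm below the expected slide line, which I took as measuring error or the slide ending earlier.

**Flap:** the yellow patch in the scene camera matches the start picture to within half a pixel, so it is shut.

**Forces:** I never saw more than about 2 N at the wrist, and no push reached its stop limit.

**Everything else:** in the top picture both vials stand where they did to within about 2 pixels, though the difference check flagged pixels at both vials and at one green plate. I put those down to the arm and its shadow, as I saw nothing out of place there. The other bench objects showed almost no change.

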